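# Lock the long tool case with its stiff key

### The job

The long flat steel tool case on the bench is shut but not locked, and its latch is stiff. Turn the key on its lid anticlockwise back to its stop to free the catch, then clockwise until the latch tongue lies under the keeper, and let go. Leave the key of the smaller, squarer box as it is.

Things in the scene. Friction and masses are not known exactly. Their poses are not given: they have to be found in the camera images.
- case_key_grip (a point): Centre of the steel grip of the key upright in the lid of the long flat grey case (260 x 170 x 70 mm, fixed). Grip: 46 mm wide, 10 thick, 34 high, centre 49 above the lid; take from above across its thickness. On the key's upright axis, turns with it: x along the grip's width, to the tip of the latch tongue (16 mm wide bar low over the lid, tip 60 mm from the axis); y across the grip; z up.
- tool_case_keeper (a point): Middle of the long case's keeper: a dark steel bridge fixed on the lid, 43 mm wide, 17 mm high, 55 mm from the key's axis towards the case's far long side. Locked, the tongue points from the key's axis to this point and lies under the bridge. x points from the key's axis to the keeper, z up.
- case_key (a joint): Angle of the long case's key and tongue, in rad, growing as it turns clockwise seen from above. 0 is the anticlockwise stop; at 1.3 the tongue points straight at the keeper (locked); the clockwise stop is just past it at 1.4. It starts between 0.35 and 0.75. It stays where it is left; friction is about 0.06 N m.
- box_key_tip (a point): Tip of the latch tongue of the like key on the other box, the smaller, squarer and taller grey one (130 x 150 x 90 mm, fixed to the bench), 60 mm from that key's axis and 8 mm above its lid. To be left alone; either box may stand on the left or on the right.

How it is judged:
On the way, in this order (a step that is already met when the one before it is completed fails the run):
1. the key of the long case is turned anticlockwise back to its stop (joint below 0.17 rad) (value of joint case_key below 0.17 rad), for 0.1 s.
2. the key is then turned clockwise until the tongue lies under the keeper (joint above 1.12 rad) (value of joint case_key above 1.12 rad), for 0.1 s.
At the end, for the whole second after the job is handed in: The long case's key rests within 10 degrees of the locked angle, or at the clockwise stop just past it (joint above 1.12 rad), with the tongue under the keeper; the other box's key has not been turned (its tongue's tip moved less than 15 mm) (value of joint case_key above 1.12 rad and velocity of joint case_key between -0.1 and 0.1 rad/s and distance of box_key_tip from where it was at the start of the episode below 0.015 m); the robot touches nothing.
It fails at once if the key of the smaller, squarer box is turned (its tongue's tip moves more than 15 mm) (distance of box_key_tip from where it was at the start of the episode above 0.015 m).
It also fails if it takes over 35 s, if anything falls off the work surface, if the arm or the gripper's body presses on something with over 40 N, if the wrist force passes 120 N, or if a joint passes its speed limit or range.

### The arm

A 6-joint arm with a two-finger parallel gripper is mounted at the origin on the work surface. World frame = base frame: x ahead of the robot, y to its left, z up, the work surface at z = 0. Lengths are in m, angles in rad, forces in N, time in s.
With the tool pointing down it reaches from about 0.325 to 0.9 m from the base axis. Payload 3.5 kg.
Tool frame: the origin (TCP) lies midway between the tips of the shut fingers; the grasp point (between the pads) lies 19 mm behind it (arm.grasp_offset is the distance from the TCP to the grasp point, in m); y points along the fingers, z is the direction in which the jaws open and shut, and the axes are right-handed (so a half turn about y gives the same grasp; the last joint's range is limited). The gripper opens to 85 mm and grips with 20 to 120 N. Pads are 22 mm wide; open, the fingers measure 114 mm over their backs; the gripper's body (76 mm by 85 mm) begins 54 mm behind the grasp point. The pads swing forward as they close: fully open they stand 13 mm farther back than shut.
Start: joints at [1.131, 0.276, -0.026, 1.268, 0, 1.467], TCP at [0.207, 0.59, 0.194] pointing down, gripper open.
Joint ranges: [-3.12, 3.12], [-0.85, 1.88], [-1.08, 1.24], [-1.95, 2.15], [-1.57, 1.53], [-3.14, 3.14]. Speed limits (rad/s): [2.57, 2.57, 3.14, 3.14, 3.14, 3.14].

### API

Orientations are given as a rotation vector (axis times angle).
In Python, from bench import arm gives the robot as it stands.
- The arm moves only by the tool apply_moves, never from a script. Its arguments are lists of equal length, an entry for each row: "xyz": the shift along the world's x, y, z in cm, a list of three; "angular": the turn, a rotation vector about the world's x, y, z in rad, a list of three; "jaw": the closure, from -1 (fully open) to 1 (shut), so that 0 is half open. A call has 1 to 12 rows; each row shifts and turns the commanded pose from where the row before left it; what a row does not reach is not made up. A row lasts 1/12 s, in which the tool goes at most 41.7 mm and 7.16 degrees, less where a joint would pass 70% of its speed; a pose out of reach is approached as far as the arm can. A call is refused whole if a number of a shift passes 4.17 or a number of a turn 0.125, either way. A call with a gripper value outside its range is refused whole. The fingers move at their own pace and stop on an object; "newtons" is the grip in N (left out, the last holds). Time passes only in rows, so rows that do not move let the fingers close. It gives the time, the measured TCP pose, the force and the opening at its end, in the units of the state.
- arm.observe(): the state, without advancing time (a new reading comes with each control period).
- arm.get_image(name): name is "scene" or "side" or "wrist"; returns a dict with "image" (420x560x3 uint8, red, green, blue), "fovy" (degrees; the focal length in pixels is half the picture's height over the tangent of half this angle, whatever the lens; pixels are square), "cx", "cy" (the principal point, pixels), "k1" (the pictures are not rectified: a ray, as slopes to the right and down, at radius r is drawn at 1 + k1 r^2 times it, then the intrinsics apply), "R" (3x3) and "t" (3): a world point X has camera coordinates R X + t. Camera axes: x right, y down, z forward; pixel columns grow to the right and rows downward; lengths in m; the calibration is good to about 2 mm. A picture is of the moment at which its call begins. There is no depth.
- arm.job_done(): hands the job in, once; it reports no verdict.
The state is a dict: "t": time; "joint_pos": joint angles; "joint_velocities": joint speeds; "effort": joint torques, N m; "ee_pos": TCP position; "eef_rot": TCP orientation; "ft_force": force on the tool from outside, world axes, zero at the start; "moment": the same for the moment, N m; "gripper_width": finger opening in m.
Only numpy, scipy, OpenCV 4.12 (cv2) and the standard library are available. Lean on these libraries where they do the work, as an engineer would, in place of code of your own. Each camera call takes 0.05 s, during which the arm holds its last target. There are 200 camera calls.

## Working session

There is one attempt and no reset: what is moved stays moved. The work goes in short steps, Python scripts to look and compute and a tool call to move; the robot and the scene stay as the last step left them, time stands still between calls to the robot, and variables do not carry over. Pictures are saved under pics/ and viewed, about 8 in all and at most 12, crops included, and the job is handed in when it is done.

Besides the shell and the picture viewer there is one more tool, called after "Emit:" as name(argument=value, ...) on one line, values as JSON. apply_moves: Moves the arm, as the interface text tells. Its arguments: {"type":"object","properties":{"xyz":{"type":"array","items":{"type":"array","items":{"type":"number"}}},"angular":{"type":"array","items":{"type":"array","items":{"type":"number"}}},"jaw":{"type":"array","items":{"type":"number"}},"newtons":{"type":"number"}},"required":["xyz","angular","jaw"]}

```bash
mkdir -p pics; cat > h.py <<'E'
import numpy as np, cv2, json
from bench import arm
def K(c):
    h=c["image"].shape[0]; f=h/2/np.tan(np.radians(c["fovy"])/2)
    return np.array([[f,0,c["cx"]],[0,f,c["cy"]],[0,0,1]]), np.array([c["k1"],0,0,0.])
def ray(c,uv):
    k,d=K(c); p=cv2.undistortPoints(np.array([[uv]],float),k,d)[0,0]
    R=np.array(c["R"]);t=np.array(c["t"]); return -R.T@t, R.T@np.array([p[0],p[1],1])
def onz(c,uv,z):
    o,r=ray(c,uv); return o+r*(z-o[2])/r[2]
def proj(c,X):
    k,d=K(c); return cv2.projectPoints(np.array(X,float).reshape(-1,1,3),cv2.Rodrigues(np.array(c["R"]))[0],np.array(c["t"],float),k,d)[0][:,0]
def snap(name,fn):
    c=arm.get_image(name); cv2.imwrite(f"pics/{fn}.png",c["image"][:,:,::-1]); np.save(f"pics/{fn}.npy",c,allow_pickle=True); return c
def load(fn): return np.load(f"pics/{fn}.npy",allow_pickle=True).item()
E
python3 - <<'E'
from h import *
a=snap("scene","s1");b=snap("side","d1")
for c in(a,b): print(c["fovy"],c["k1"],-np.array(c["R"]).T@c["t"])
s=arm.observe(); print(s["t"],s["ee_pos"],s["eef_rot"],s["gripper_width"],arm.grasp_offset)
E
```

```text
51.969166232003545 -0.09578882625023984 [ 1.04189784 -0.05612865  0.58814465]
55.9252697748568 -0.000786713777768301 [ 0.30261918 -0.40255419  0.55098666]
0.1 [0.20618472 0.58916222 0.19274303] [-1.55659709  0.26479882 -0.26389892] 0.08575146239886136 0.0187
```

View pics/s1.png

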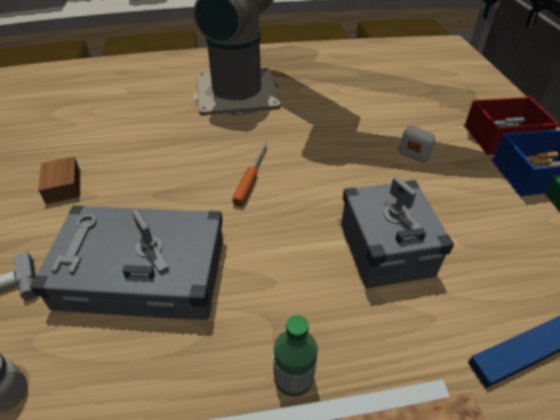

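View pics/d1.png

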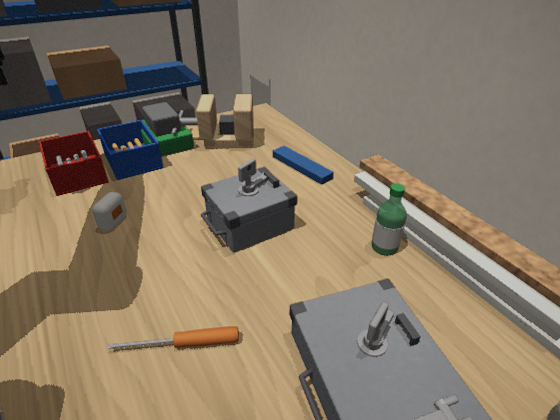

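Scene: the long case is on the left, with washer ~(149,247), grip ~(140,222), tongue to (163,268) and keeper ~(138,270). In side, its washer is ~(373,343), grip ~(379,322) and keeper (407,328). I'll enlarge both for accurate pixels.

```bash
python3 - <<'E'
from h import *
a=load("s1")["image"][195:295,90:225];b=load("d1")["image"][285:375,335:455]
f=lambda i,s:cv2.convertScaleAbs(cv2.resize(i[:,:,::-1],None,fx=s,fy=s,interpolation=cv2.INTER_CUBIC),alpha=1.6)
A=f(a,4);A=A[:,:400+140];
A=f(a,3);B=f(b,3)
cv2.imwrite("pics/z1.png",np.hstack([A,np.vstack([B,np.zeros((A.shape[0]-B.shape[0],B.shape[1],3),np.uint8)])]))
E
```

```text
(no output)
```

View pics/z1.png

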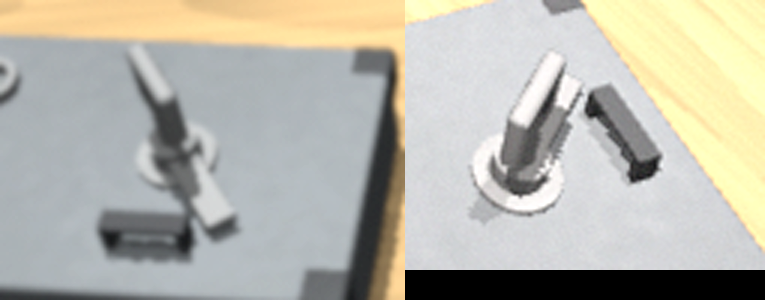

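The crop shows the washer, grip top edge, tongue and keeper clearly in both views. I'll cast rays from those pixels.

```bash
python3 - <<'E'
from h import *
a=load("s1");b=load("d1")
A=lambda x,y:(x/3+90-.3,y/3+195-.3); B=lambda x,y:((x-405)/3+335-.3,y/3+285-.3)
def p(n,c,uv,z): X=onz(c,uv,z); print(n,X.round(4)); return X[:2]
w=p("washS",a,A(176,155),.072);w2=p("washD",b,B(517,180),.072)
g1=p("gripS far",a,A(134,50),.136);g2=p("gripS near",a,A(173,98),.136)
h1=p("gripD far",b,B(553,55),.136);h2=p("gripD near",b,B(518,125),.136)
t=p("tipS",a,A(225,228),.08)
k=p("keepS",a,A(145,219),.087);k2=p("keepD",b,B(624,120),.087)
an=lambda d:np.arctan2(d[1],d[0])
print("grip mids",(g1+g2)/2,(h1+h2)/2,"ang",an(g2-g1),an(h1-h2),"tongue",an(t-w),"keeper",an(k-w),an(k2-w2),np.linalg.norm(k-w),np.linalg.norm(t-w))
print(-cv2.Rodrigues(np.array(arm.observe()["eef_rot"]))[0])
E
```

```text
washS [ 0.5805 -0.1873  0.072 ]
washD [ 0.5792 -0.1908  0.072 ]
gripS far [ 0.5651 -0.1953  0.136 ]
gripS near [ 0.6012 -0.1742  0.136 ]
gripD far [ 0.5985 -0.1785  0.136 ]
gripD near [ 0.5602 -0.199   0.136 ]
tipS [ 0.639 -0.159  0.08 ]
keepS [ 0.6332 -0.1967  0.087 ]
keepD [ 0.6358 -0.1984  0.087 ]
grip mids [ 0.58314913 -0.18474775] [ 0.57935062 -0.18875262] ang 0.5295966177226121 0.49316807543993313 tongue 0.44981191669646775 keeper -0.17779896650772548 -0.13383587487942872 0.05350471733347685 0.06497091515227284
[[-9.43825203e-01  8.97794700e-04 -3.30443914e-01]
 [ 3.30445056e-01  1.87701316e-03 -9.43823364e-01]
 [ 2.27112040e-04  9.99997835e-01  2.06824414e-03]]
```

Emit:
apply_moves(xyz=[[0, 0, 3.5], [0, 0, 3.5], [0, 0, 3.5], [1.6, -3.3, 0], [1.6, -3.3, 0], [1.6, -3.3, 0], [1.6, -3.3, 0], [1.6, -3.3, 0], [1.6, -3.3, 0], [1.6, -3.3, 0], [1.6, -3.3, 0], [1.6, -3.3, 0]], angular=[[0, 0, 0.069], [0, 0, 0.069], [0, 0, 0.069], [0, 0, 0.069], [0, 0, 0.069], [0, 0, 0.069], [0, 0, 0.069], [0, 0, 0.069], [0, 0, 0.069], [0, 0, 0.069], [0, 0, 0.069], [0, 0, 0.069]], jaw=[-1, -1, -1, -1, -1, -1, -1, -1, -1, -1, -1, -1])

```text
t: 1.1
ee_pos: [0.3505, 0.2911, 0.2984]
eef_rot: [-1.536, -0.388, 0.389]
ft_force: [0.8, -0.1, -0.6]
gripper_width: 0.0854
```

Emit:
apply_moves(xyz=[[1.6, -3.3, 0], [1.6, -3.3, 0], [1.6, -3.3, 0], [1.6, -3.3, 0], [1.6, -3.3, 0], [1.6, -3.3, 0], [1.6, -3.3, 0], [1.6, -3.3, 0], [1.6, -3.3, 0], [1.6, -3.3, 0], [1.6, -3.3, 0], [0, 0, 0]], angular=[[0, 0, 0], [0, 0, 0], [0, 0, 0], [0, 0, 0], [0, 0, 0], [0, 0, 0], [0, 0, 0], [0, 0, 0], [0, 0, 0], [0, 0, 0], [0, 0, 0], [0, 0, 0]], jaw=[-1, -1, -1, -1, -1, -1, -1, -1, -1, -1, -1, -1])

```text
t: 2.1
ee_pos: [0.5289, -0.0754, 0.2975]
eef_rot: [-1.539, -0.381, 0.381]
ft_force: [-0.4, 0.6, -0.8]
gripper_width: 0.0852
```

Emit:
apply_moves(xyz=[[1.3, -2.8, 0], [1.3, -2.8, 0], [1.3, -2.8, 0], [1.3, -2.8, 0], [0, 0, -2], [0, 0, -2], [0, 0, -2], [0, 0, 0], [0, 0, 0]], angular=[[0, 0, 0], [0, 0, 0], [0, 0, 0], [0, 0, 0], [0, 0, 0], [0, 0, 0], [0, 0, 0], [0, 0, 0], [0, 0, 0]], jaw=[-1, -1, -1, -1, -1, -1, -1, -1, -1])

```text
t: 2.85
ee_pos: [0.5772, -0.1812, 0.2372]
eef_rot: [-1.534, -0.382, 0.388]
ft_force: [-1.0, -0.7, 0.3]
gripper_width: 0.0857
```

```bash
python3 - <<'E'
from h import *
c=snap("wrist","w1");s=arm.observe();R=cv2.Rodrigues(np.array(s["eef_rot"]))[0]
print(s["ee_pos"],np.arctan2(R[1,2],R[0,2]),R[:,1],s["joint_pos"])
print(proj(c,[[.581,-.188,.136],[.581,-.188,.072],[.634,-.197,.087]]).round(1))
E
```

```text
[ 0.57827072 -0.18167717  0.23888527] 2.06225518243085 [-7.85430709e-04  4.06336986e-04 -9.99999609e-01] [-4.11053698e-01  2.24402183e-01  1.31502289e-03  1.34859153e+00
  5.86503878e-05 -9.02512762e-01]
[[274.1 200. ]
 [275.5 186. ]
 [246.1 226. ]]
```

View pics/w1.png

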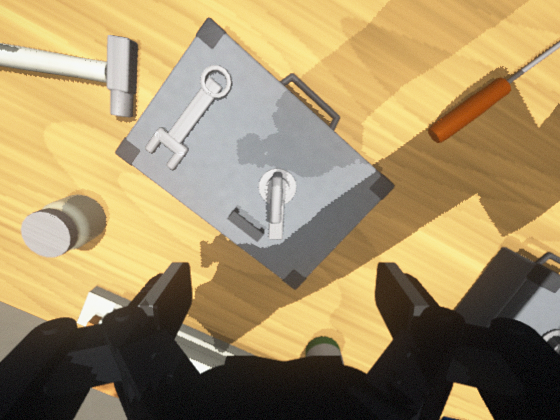

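The wrist view shows washer ~(277,187), the grip along image vertical at column ~277, and keeper ~(246,224). This agrees with the prediction to a few pixels. One closer crop for grip ends and angle.

```bash
python3 - <<'E'
from h import *
c=load("w1");i=c["image"][160:250,215:315]
cv2.imwrite("pics/z2.png",cv2.convertScaleAbs(cv2.resize(i[:,:,::-1],None,fx=6,fy=6,interpolation=cv2.INTER_CUBIC),alpha=1.2))
E
```

```text
(no output)
```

View pics/z2.png

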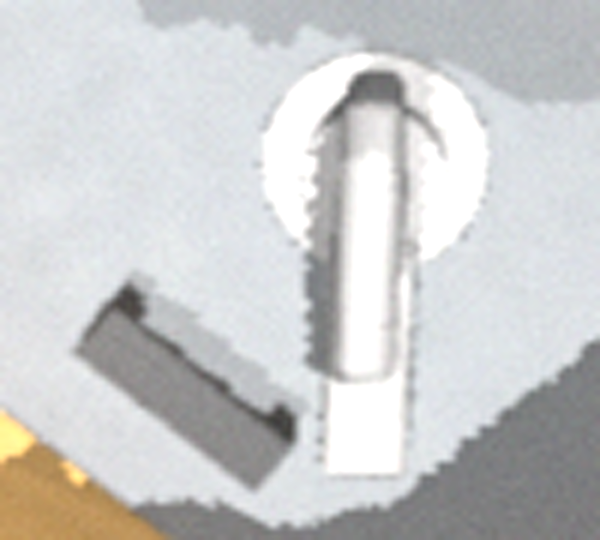

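```bash
python3 - <<'E'
from h import *
c=load("w1");A=lambda x,y:(x/6+215-.4,y/6+160-.4)
P={n:onz(c,A(*u),z)[:2] for n,u,z in[("w",(375,158),.072),("ga",(376,98),.136),("gb",(367,380),.136),("t",(365,473),.08),("k",(185,395),.087)]}
for n in P: print(n,P[n].round(4))
an=lambda d:np.arctan2(d[1],d[0])
print((P["ga"]+P["gb"])/2,an(P["gb"]-P["ga"]),an(P["t"]-P["w"]),an(P["k"]-P["w"]))
E
```

```text
w [ 0.5801 -0.1865]
ga [ 0.5596 -0.196 ]
gb [ 0.6002 -0.1762]
t [ 0.6342 -0.1599]
k [ 0.6338 -0.198 ]
[ 0.57988353 -0.18610701] 0.45432452204086754 0.45576662241940613 -0.21115111956803462
```

Emit:
apply_moves(xyz=[[0.1, -0.5, -2], [0, 0, -2], [0, 0, -2], [0, 0, -2], [0, 0, -2], [0, 0, -1.4], [0, 0, -1.2], [0, 0, -1.2], [0, 0, 0], [0, 0, 0]], angular=[[0, 0, -0.03], [0, 0, 0], [0, 0, 0], [0, 0, 0], [0, 0, 0], [0, 0, 0], [0, 0, 0], [0, 0, 0], [0, 0, 0], [0, 0, 0]], jaw=[-1, -1, -1, -1, -1, -1, -1, -1, -1, -1])

```text
t: 3.73
ee_pos: [0.5797, -0.1871, 0.101]
eef_rot: [-1.54, -0.362, 0.362]
ft_force: [0.3, 0.5, -0.0]
gripper_width: 0.0853
```

Emit:
apply_moves(xyz=[[0, 0, 0], [0, 0, 0], [0, 0, 0], [0, 0, 0], [0, 0, 0], [0, 0, 0], [0, 0, 0], [0, 0, 0], [0, 0, 0], [0, 0, 0], [0, 0, 0], [0, 0, 0]], angular=[[0, 0, 0], [0, 0, 0], [0, 0, 0], [0, 0, 0], [0, 0, 0], [0, 0, 0], [0, 0, 0], [0, 0, 0], [0, 0, 0], [0, 0, 0], [0, 0, 0], [0, 0, 0]], jaw=[-0.5, 0, 0.4, 0.6, 0.8, 1, 1, 1, 1, 1, 1, 1], newtons=50)

```text
t: 4.73
ee_pos: [0.5795, -0.1871, 0.1008]
eef_rot: [-1.54, -0.362, 0.362]
ft_force: [0.2, 0.4, -0.1]
gripper_width: -0.0001
```

```bash
python3 - <<'E'
from h import *
s=arm.observe();R=cv2.Rodrigues(np.array(s["eef_rot"]))[0]
print(s,np.arctan2(R[1,2],R[0,2]))
E
```

```text
{'t': 4.7333, 'joint_pos': array([-4.18425703e-01,  3.10400884e-01, -1.84433891e-01,  1.07604018e+00,
        1.21450231e-05, -8.79620999e-01]), 'joint_velocities': array([ 5.17837360e-04, -8.50612269e-04, -9.37457232e-04, -3.41434950e-04,
        7.97206498e-06,  4.89937086e-04]), 'effort': array([-3.02403787e-04, -4.42117953e+01,  2.74314076e+01,  1.25250506e-03,
       -7.90298327e-05,  1.95927515e-05]), 'ee_pos': array([ 0.57953217, -0.18711545,  0.10075661]), 'eef_rot': array([-1.54031769, -0.36159321,  0.36168071]), 'ft_force': array([ 0.22099655,  0.4328253 , -0.08122676]), 'moment': array([-0.01527464,  0.02460943, -0.03033308]), 'gripper_width': -7.072828440629573e-05} 2.031991620514077
```

The fingers closed to zero with no force, so the grip isn't between them. Looking.

```bash
python3 - <<'E'
from h import *
c=snap("wrist","w2");a=snap("scene","s2");b=snap("side","d2")
f=lambda i,s:cv2.resize(i[:,:,::-1],None,fx=s,fy=s,interpolation=cv2.INTER_CUBIC)
L=np.vstack([f(a["image"][150:300,60:260],2)]);D=f(b["image"][230:380,300:500],2)
W=f(c["image"][100:400,80:480],1)
cv2.imwrite("pics/z3.png",np.vstack([np.hstack([L,D]),np.hstack([W,np.zeros_like(W)])]))
E
```

```text
(no output)
```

View pics/z3.png

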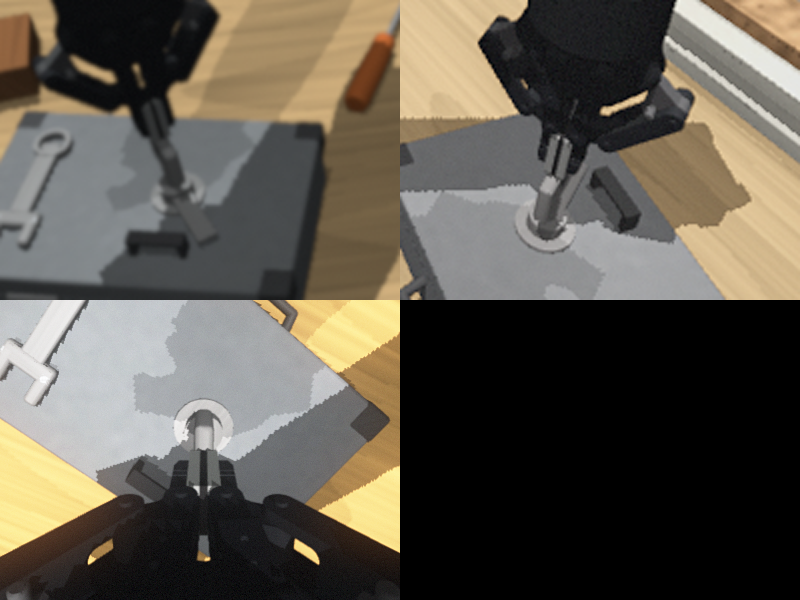

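```bash
python3 - <<'E'
from h import *
c=load("w2");a=load("s2");b=load("d2")
f=lambda i,s:cv2.convertScaleAbs(cv2.resize(i[:,:,::-1],None,fx=s,fy=s,interpolation=cv2.INTER_CUBIC),alpha=1.5)
for n,q in(("s",a),("d",b),("w",c)): print(n,proj(q,[[.58,-.187,.136],[.58,-.187,.101],[.58,-.187,.072]]).round(0).tolist())
cv2.imwrite("pics/z4.png",np.hstack([f(b["image"][275:375,340:430],4)[:400],f(c["image"][190:290,235:335],4)[:400]]))
E
```

```text
s [[139.0, 218.0], [145.0, 234.0], [149.0, 246.0]]
d [[378.0, 313.0], [374.0, 330.0], [371.0, 342.0]]
w [[282.0, 266.0], [283.0, 241.0], [283.0, 226.0]]
```

View pics/z4.png

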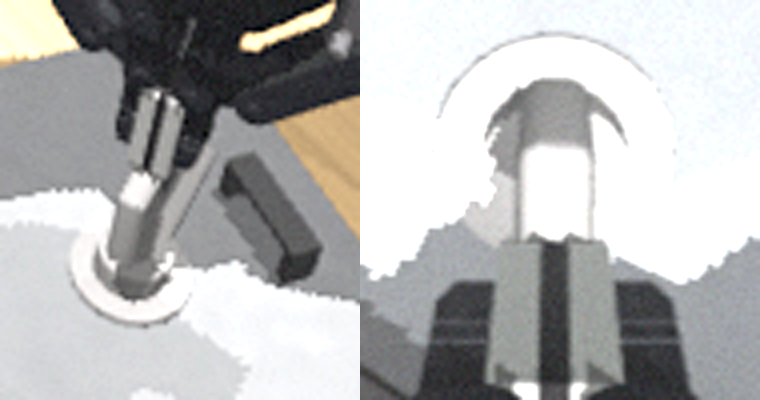

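```bash
python3 - <<'E'
from h import *
a=load("s2");b=load("d2");c=load("w2");d=np.array([.9,.44])
for z in(.101,.12,.13,.14):
  for s in(-.011,.011):
    X=[.58+s*d[0],-.187+s*d[1],z]; print(z,s,*[proj(q,[X])[0].round(0) for q in(a,b,c)])
ga=[(139-5,0)]
from scipy.optimize import least_squares
A=lambda x,y:(x/3+90-.3,y/3+195-.3); B=lambda x,y:((x-405)/3+335-.3,y/3+285-.3)
a1=load("s1");b1=load("d1")
for u,v in(((134,50),(518,125)),((173,98),(553,55)),((153.5,74),(535.5,90)),((176,155),(517,180)),((145,219),(624,120))):
  r=least_squares(lambda X:np.r_[proj(a1,[X])[0]-A(*u),proj(b1,[X])[0]-B(*v)],[.58,-.19,.1]);print(r.x.round(4),r.fun.round(1))
E
```

```text
0.101 -0.011 [142. 229.] [371. 336.] [283. 224.]
0.101 0.011 [147. 238.] [377. 324.] [282. 257.]
0.12 -0.011 [139. 221.] [373. 327.] [283. 235.]
0.12 0.011 [145. 230.] [379. 315.] [282. 271.]
0.13 -0.011 [137. 216.] [374. 322.] [283. 242.]
0.13 0.011 [143. 225.] [380. 310.] [282. 280.]
0.14 -0.011 [136. 212.] [375. 317.] [283. 250.]
0.14 0.011 [142. 220.] [382. 306.] [282. 290.]
[ 0.5621 -0.1969  0.1327] [-0.4  0.3 -0.4 -0.2]
[ 0.5998 -0.176   0.1336] [-0.9  0.6 -0.8 -0.5]
[ 0.5808 -0.1865  0.1326] [-0.7  0.4 -0.6 -0.4]
[ 0.5798 -0.189   0.0702] [-0.8  0.5 -0.7 -0.4]
[ 0.6346 -0.1977  0.0879] [-0.9  0.5 -0.8 -0.4]
```

```bash
python3 - <<'E'
from h import *
c=load("w1");j=np.array([-.47,.88]);d=np.array([.88,.47])
for z in(.239,.252,.27,.29,.3):
  print(z,*[proj(c,[[.578+s*j[0]*.0428+e*d[0],-.1815+s*j[1]*.0428+e*d[1],z]])[0].round(0) for s in(-1,1) for e in(-.011,.011)])
E
```

```text
0.239 [211. 225.] [213. 258.] [352. 225.] [350. 258.]
0.252 [206. 233.] [209. 268.] [357. 233.] [354. 268.]
0.27 [198. 245.] [201. 283.] [365. 245.] [362. 283.]
0.29 [187. 262.] [191. 305.] [376. 262.] [372. 304.]
0.3 [180. 272.] [184. 318.] [383. 272.] [379. 317.]
```

The pads, seen in the side, wrist and earlier open-finger views, all sit about 37 mm higher than the reported TCP. They shut just above the grip (top ≈0.133), in the air. I'll open, go about 37 mm lower while checking the force, then close.

Emit:
apply_moves(xyz=[[0, 0, 0], [0, 0, 0], [0, 0, 0], [0, 0, 0], [0, 0, 0], [0, 0, 0], [0, 0, 0], [0, 0, 0], [0, 0, -0.8], [0, 0, -0.7], [0, 0, 0]], angular=[[0, 0, 0], [0, 0, 0], [0, 0, 0], [0, 0, 0], [0, 0, 0], [0, 0, 0], [0, 0, 0], [0, 0, 0], [0, 0, 0], [0, 0, 0], [0, 0, 0]], jaw=[-0.2, -0.2, -0.2, -0.2, -0.2, -0.2, -0.2, -0.2, -0.2, -0.2, -0.2])

```text
t: 5.8
ee_pos: [0.5779, -0.1864, 0.0835]
eef_rot: [-1.538, -0.359, 0.364]
ft_force: [0.1, 0.0, -0.9]
gripper_width: 0.0514
```

Emit:
apply_moves(xyz=[[0, 0, -0.6], [0, 0, -0.6], [0, 0, -0.5], [0, 0, -0.5], [0, 0, 0]], angular=[[0, 0, 0], [0, 0, 0], [0, 0, 0], [0, 0, 0], [0, 0, 0]], jaw=[-0.2, -0.2, -0.2, -0.2, -0.2])

```text
t: 6.22
ee_pos: [0.5785, -0.1867, 0.0622]
eef_rot: [-1.539, -0.36, 0.363]
ft_force: [-0.4, -0.6, -0.3]
gripper_width: 0.0515
```

Emit:
apply_moves(xyz=[[0, 0, 0], [0, 0, 0], [0, 0, 0], [0, 0, 0], [0, 0, 0], [0, 0, 0], [0, 0, 0], [0, 0, 0], [0, 0, 0]], angular=[[0, 0, 0], [0, 0, 0], [0, 0, 0], [0, 0, 0], [0, 0, 0], [0, 0, 0], [0, 0, 0], [0, 0, 0], [0, 0, 0]], jaw=[0.2, 0.5, 0.8, 1, 1, 1, 1, 1, 1])

```text
t: 6.97
ee_pos: [0.5798, -0.1871, 0.0643]
eef_rot: [-1.54, -0.362, 0.361]
ft_force: [-0.5, 0.9, 3.7]
gripper_width: 0.0092
```

Gripped at 9.2 mm. Turning anticlockwise (+z).

Emit:
apply_moves(xyz=[[0, 0, 0], [0, 0, 0], [0, 0, 0], [0, 0, 0], [0, 0, 0], [0, 0, 0], [0, 0, 0], [0, 0, 0], [0, 0, 0], [0, 0, 0], [0, 0, 0], [0, 0, 0]], angular=[[0, 0, 0.05], [0, 0, 0.05], [0, 0, 0.05], [0, 0, 0.05], [0, 0, 0.05], [0, 0, 0.05], [0, 0, 0.05], [0, 0, 0.05], [0, 0, 0.05], [0, 0, 0.05], [0, 0, 0.05], [0, 0, 0]], jaw=[1, 1, 1, 1, 1, 1, 1, 1, 1, 1, 1, 1])

```text
t: 7.97
ee_pos: [0.5805, -0.1879, 0.0643]
eef_rot: [-1.425, -0.79, 0.788]
ft_force: [2.1, -1.4, 1.9]
gripper_width: 0.0092
```

```bash
cat > st.py <<'E'
from h import *
s=arm.observe();R=cv2.Rodrigues(np.array(s["eef_rot"]))[0]
y=np.arctan2(R[1,2],R[0,2]);print(s["t"],s["ee_pos"].round(4),"F",s["ft_force"].round(1),"M",s["moment"].round(2),s["gripper_width"].round(4),"grip angle",y-np.pi/2,"joint est",1.3-(y-np.pi/2+.19),s["joint_pos"].round(2))
E
python3 st.py
```

```text
Traceback (most recent call last):
  File "st.py", line 3, in <module>
    y=np.arctan2(R[1,2],R[0,2]);print(s["t"],s["ee_pos"].round(4),"F",s["ft_force"].round(1),"M",s["moment"].round(2),s["gripper_width"].round(4),"grip angle",y-np.pi/2,"joint est",1.3-(y-np.pi/2+.19),s["joint_pos"].round(2))
                                                                                                                      ^^^^^^^^^^^^^^^^^^^^^^^^
AttributeError: 'float' object has no attribute 'round'
```

```bash
sed -i 's/s\["gripper_width"\].round(4)/s["gripper_width"]/' st.py; python3 st.py
```

```text
7.9667 [ 0.5805 -0.1879  0.0643] F [ 2.1 -1.4  1.9] M [ 0.02 -0.15  0.09] 0.009173154756475661 grip angle 1.0120382176556828 joint est 0.0979617823443173 [-0.42  0.34 -0.22  1.   -0.   -1.43]
```

Emit:
apply_moves(xyz=[[0, 0, 0], [0, 0, 0], [0, 0, 0]], angular=[[0, 0, 0.03], [0, 0, 0.03], [0, 0, 0]], jaw=[1, 1, 1])

```text
t: 8.22
ee_pos: [0.5806, -0.1879, 0.0643]
eef_rot: [-1.408, -0.834, 0.833]
ft_force: [1.1, 0.0, 2.1]
gripper_width: 0.0091
```

```bash
python3 st.py
```

```text
8.2167 [ 0.5806 -0.1879  0.0643] F [1.1 0.  2.1] M [-0.11 -0.27  0.05] 0.009121090518128386 grip angle 1.0705056145506187 joint est 0.03949438544938144 [-0.42  0.34 -0.22  1.   -0.   -1.49]
```

Emit:
apply_moves(xyz=[[0, 0, 0], [0, 0, 0], [0, 0, 0]], angular=[[0, 0, 0.03], [0, 0, 0.03], [0, 0, 0]], jaw=[1, 1, 1])

```text
t: 8.47
ee_pos: [0.5807, -0.1879, 0.0643]
eef_rot: [-1.389, -0.878, 0.876]
ft_force: [1.8, -0.4, 3.2]
gripper_width: 0.0093
```

```bash
python3 st.py
```

```text
8.4667 [ 0.5807 -0.1879  0.0643] F [ 1.8 -0.4  3.2] M [-0.18 -0.41 -0.92] 0.00934337010752363 grip angle 1.1275022810147144 joint est -0.017502281014714294 [-0.42  0.34 -0.22  1.   -0.   -1.55]
```

Moment jumped to −0.92 N m: the anticlockwise stop, at about joint 0, agreeing with the images. Now clockwise.

Emit:
apply_moves(xyz=[[0, 0, 0], [0, 0, 0], [0, 0, 0], [0, 0, 0], [0, 0, 0], [0, 0, 0], [0, 0, 0], [0, 0, 0], [0, 0, 0], [0, 0, 0], [0, 0, 0], [0, 0, 0]], angular=[[0, 0, 0], [0, 0, -0.05], [0, 0, -0.05], [0, 0, -0.05], [0, 0, -0.05], [0, 0, -0.05], [0, 0, -0.05], [0, 0, -0.05], [0, 0, -0.05], [0, 0, -0.05], [0, 0, -0.05], [0, 0, -0.05]], jaw=[1, 1, 1, 1, 1, 1, 1, 1, 1, 1, 1, 1])

```text
t: 9.47
ee_pos: [0.5799, -0.1872, 0.0643]
eef_rot: [-1.523, -0.454, 0.453]
ft_force: [0.3, -0.1, 4.1]
gripper_width: 0.0094
```

Emit:
apply_moves(xyz=[[0, 0, 0], [0, 0, 0], [0, 0, 0], [0, 0, 0], [0, 0, 0], [0, 0, 0], [0, 0, 0], [0, 0, 0], [0, 0, 0], [0, 0, 0], [0, 0, 0], [0, 0, 0]], angular=[[0, 0, -0.05], [0, 0, -0.05], [0, 0, -0.05], [0, 0, -0.05], [0, 0, -0.05], [0, 0, -0.05], [0, 0, -0.05], [0, 0, -0.05], [0, 0, -0.05], [0, 0, -0.05], [0, 0, -0.05], [0, 0, -0.05]], jaw=[1, 1, 1, 1, 1, 1, 1, 1, 1, 1, 1, 1])

```text
t: 10.47
ee_pos: [0.5796, -0.1861, 0.0643]
eef_rot: [-1.569, 0.016, -0.016]
ft_force: [-0.2, 2.5, 5.0]
gripper_width: 0.0096
```

Emit:
apply_moves(xyz=[[0, 0, 0], [0, 0, 0], [0, 0, 0], [0, 0, 0], [0, 0, 0], [0, 0, 0]], angular=[[0, 0, -0.05], [0, 0, -0.05], [0, 0, -0.05], [0, 0, -0.04], [0, 0, 0], [0, 0, 0]], jaw=[1, 1, 1, 1, 1, 1])

```text
t: 10.97
ee_pos: [0.5796, -0.1857, 0.0643]
eef_rot: [-1.562, 0.163, -0.163]
ft_force: [1.3, 4.1, 5.2]
gripper_width: 0.009
```

```bash
python3 st.py
```

```text
10.9667 [ 0.5796 -0.1857  0.0643] F [1.3 4.1 5.2] M [ 0.5  -0.12 -0.04] 0.008978050952276039 grip angle -0.20813442234060986 joint est 1.31813442234061 [-0.42  0.34 -0.22  1.    0.   -0.21]
```

Emit:
apply_moves(xyz=[[0, 0, 0], [0, 0, 0], [0, 0, 0], [0, 0, 0], [0, 0, 0], [0, 0, 0], [0, 0, 1], [0, 0, 1.5], [0, 0, 2.5], [0, 0, 3], [0, 0, 3], [0, 0, 3]], angular=[[0, 0, 0], [0, 0, 0], [0, 0, 0], [0, 0, 0], [0, 0, 0], [0, 0, 0], [0, 0, 0], [0, 0, 0], [0, 0, 0], [0, 0, 0], [0, 0, 0], [0, 0, 0]], jaw=[0.6, 0.2, -0.2, -0.2, -0.2, -0.2, -0.2, -0.2, -0.2, -0.2, -0.2, -0.2])

```text
t: 11.97
ee_pos: [0.5793, -0.1871, 0.2059]
eef_rot: [-1.565, 0.164, -0.164]
ft_force: [1.4, 0.8, 0.3]
gripper_width: 0.0514
```

Emit:
apply_moves(xyz=[[-1, 0, 3], [-1, 0, 3], [0, 0, 0], [0, 0, 0]], angular=[[0, 0, 0], [0, 0, 0], [0, 0, 0], [0, 0, 0]], jaw=[-0.2, -0.2, -0.2, -0.2])

```text
t: 12.3
ee_pos: [0.5609, -0.1879, 0.2676]
eef_rot: [-1.567, 0.159, -0.169]
ft_force: [-0.4, -0.5, -1.2]
gripper_width: 0.051
```

```bash
python3 - <<'E'
from h import *
c=snap("wrist","w3");a=snap("scene","s3")
f=lambda i,s:cv2.convertScaleAbs(cv2.resize(i[:,:,::-1],None,fx=s,fy=s,interpolation=cv2.INTER_CUBIC),alpha=1.3)
u=proj(c,[[.605,-.19,.08]])[0].astype(int);print(u,arm.observe()["t"],arm.observe()["ft_force"])
x,y=max(u[0]-65,0),max(u[1]-65,0)
cv2.imwrite("pics/z5.png",np.hstack([f(c["image"][y:y+130,x:x+130],3)[:390],f(a["image"][190:320,90:220],3)]));print(x,y)
E
```

```text
[289 215] 12.4 [-0.30295976 -0.21122646 -0.55082587]
224 150
```

View pics/z5.png

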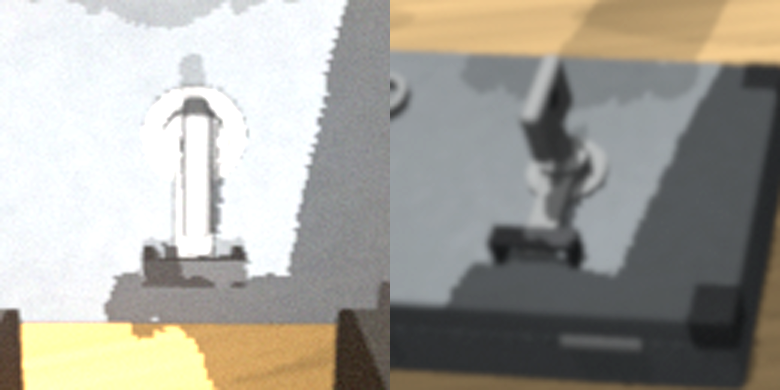

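The tongue lies under the middle of the keeper in both crops: grip and tongue at column ~197, keeper spanning 143–246. The arm is clear and the forces are near zero, so I'm handing in.

```bash
python3 -c "
from bench import arm
print(arm.job_done())"
```

```text
the job is handed in; nothing more can be done
None
```

I turned the long case's key anticlockwise to its stop, then clockwise until the tongue lay under the keeper. I then let go, backed the arm off and handed the job in at about 12.4 s. No verdict was reported.

- **Anticlockwise stop:** the wrist moment jumped to −0.92 N m with the key at about 0 rad.
- **Locked position:** I estimate the key at about 1.32 rad from the gripper's angle, since the joint itself can't be read. The last wrist and scene pictures show the tongue under the middle of the keeper.
- **Arm at hand-in:** clear of the case, with about 0.5 N on the wrist.
- **Smaller box:** the arm stayed clear of it. I did not measure its key again.

One check disagreed: on the first try the fingers closed on air just above the grip. The pictures showed the fingertips about 37 mm higher than the reported TCP. I went 37 mm lower, and the second grasp held, with an opening of about 9 mm on the 10 mm grip.

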